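Push the flattened can between the jars into the can bay

ROBOT

A 7-joint arm with a two-finger parallel gripper is mounted at the origin on the work surface. World frame = base frame: x ahead of the robot, y to its left, z up, the work surface at z = 0. Lengths are in mm, angles in rad, forces in N, time in s.
With the tool pointing down it reaches from about 400 to 875 mm from the base axis. Payload 4.4 kg.
Tool frame: the origin (TCP) lies at the very end of the fingers, on their centre line; the grasp point (between the pads) lies 19 mm behind it; z points along the fingers, y is the line along which they close (so a half turn about z gives the same grasp; the last joint's range is limited). The gripper opens to 85 mm and grips with 20 to 120 N. Pads are 22 mm wide; open, the fingers measure 114 mm over their backs; the gripper's body (76 mm by 85 mm) begins 54 mm behind the grasp point. The pads swing forward as they close: fully open they stand 13 mm farther back than shut.
Start: joints at [-0.066, 0.628, 0.038, 1.517, -0.027, 0.996, -0.02], TCP at [650.014, 0.027, 231.313] pointing down, gripper open.
Joint ranges: [-3.06, 3.06], [-0.37, 2.12], [-1.25, 1.32], [0.18, 2.47], [-1.1, 4.24], [0.23, 1.98], [-2.94, 2.94]. Speed limits (rad/s): [2.57, 2.57, 3.14, 3.14, 3.14, 3.14, 3.14].

INTERFACE

Orientations are given as [roll, pitch, yaw] about the fixed x, y, z axes, in that order (R = Rz(yaw) Ry(pitch) Rx(roll)).
In Python, from cell import sensors, get_image, camera_params, order gives the robot as it stands.
- The arm moves only by the shell command python3 -m inch 'ROWS' [OPENING]. ROWS is JSON, a list that holds one entry, the list of rows, each a list of 4 numbers: the shift along the tool's x, y, z in cm, then the turn about the tool's z in degrees. A call has 1 to 8 rows; each row is the pose to reach, as a shift and turn from the pose commanded when the call began, along the tool's axes at that moment; what a row does not reach only later rows make up. A row lasts 1/12 s, in which the tool goes at most 41.7 mm and 7.16 degrees, less where a joint would pass 70% of its speed; a pose out of reach is approached as far as the arm can. A call with a gripper value outside its range is refused whole. OPENING is the finger opening in cm, from 0 to 8.54, set as the call begins (- or left out, the last holds). The fingers move at their own pace and stop on an object; the grip force is fixed at half the most. Time passes only in rows, so rows that repeat a pose let the fingers close. It gives the time, the measured TCP pose, the force, the opening and the grip force at its end, in the units of the state.
- sensors.read_state(): the state, without advancing time (a new reading comes with each control period).
- get_image(name): name is "scene" or "side" or "wrist"; returns the picture (384x512x3 uint8, blue, green, red); there is no depth.
- camera_params(name): a dict with "mtx" (3x3 intrinsics, pixels), "D" ([k1, k2, p1, p2, k3] as OpenCV has them; the pictures are not rectified), "rvec" (rotation vector, rad) and "tvec" (3), from world to camera coordinates, as OpenCV has them. Camera axes: x right, y down, z forward; pixel columns grow to the right and rows downward; lengths in mm; the calibration is good to about 2 mm. A picture is of the moment at which its call begins: read the wrist's pose just before it. camera_params takes no time and is no camera call; for the wrist camera it gives the pose at the moment of the call.
- order.finish_job(): hands the job in; it is judged then, once.
The state is a dict: "clock": time; "qpos": joint angles; "qd": joint speeds; "tau": joint torques, N m; "eef_pos": TCP position; "tool_rot": TCP orientation; "force": force on the tool from outside, world axes, zero at the start; "torque": the same for the moment, N m; "width": finger opening in mm; "gripper_force": force on a finger pad.
Only numpy, scipy, OpenCV 4.12 (cv2) and the standard library are available. Lean on these libraries where they do the work, as an engineer would, in place of code of your own. Each camera call takes 0.05 s, during which the arm holds its last target. There are 200 camera calls.

TASK

Push the flattened red can along the shelf, in through the narrow gap between the two blue-lidded glass jars, until the whole can lies flat on the green floor of the bay behind them, and leave it there. Its crushed edges are sharp, so only push it: do not pick it up or tip it. Do not ram the two glass jars, and leave the scraper, the amber jar, the hammer and the caddy where they are.

Things in the scene. Friction and masses are not known exactly. Their poses are not given: they have to be found in the camera images.
- can: Flattened red drink can: a loose round puck with a silver top, 66 mm in diameter, 20 mm thick, about 13 to 27 g, lying flat on the white shelf (z = 0) outside the bay's mouth, to the robot's left. Origin: centre of its underside; z up. It slides with ordinary dry friction and stops when no longer pushed.
- bay: Fixed can bay: brown wooden fence on three sides, 25 mm high, 12 mm thick, round a green floor level with the shelf. Origin: on the shelf, mid-mouth between the blue-lidded jars; x points straight into the bay (roughly world -y), z up. Green: x 31 to 165 mm, y -62 to 62 mm; side fences outside y = +/-62 mm from x = 31 mm, back fence from x = 165 mm. The gap between the jars is the only way in.
- jar_left: Squat glass jar of brass screws with a blue lid, 60 mm in diameter, 40 mm high, screwed down to the shelf at the +y side of the bay's mouth (bay x = 0, y = +66 to +68.5 mm). Origin: centre of its underside. The free gap between the two jars is 72 to 77 mm at its narrowest.
- jar_right: The same kind of fixed blue-lidded jar, 60 mm in diameter, 40 mm high, at the -y side of the bay's mouth (bay x = 0, y = -66 to -68.5 mm). Origin: centre of its underside.
- scraper: Loose yellow scraper with a steel blade, 205 mm long, 75 mm wide at the blade, 18 mm high, lying near the robot, long axis (its x) roughly along world y. Leave alone. Origin: on its underside, 105 mm from the handle's end.
- storage_jar: Loose amber glass jar with a steel lid, 64 mm in diameter, 60 mm high, standing beyond the work. Leave alone. Origin: centre of its underside.
- hammer: Loose hammer, 280 mm long, lying beyond the bay, its long axis (its x) roughly along world y. Leave alone. Origin: on its underside, mid-length.
- caddy: Loose grey open plastic caddy, 140 x 200 x 70 mm high, standing at the robot's left. Leave alone. Origin: centre of its underside.

How it is judged (in metres and radians):
On the way:
1. the can slides, flat on the shelf, through the gap between the two jars (x of can in the frame of bay between -0.025 and 0.025 m and y of can in the frame of bay between -0.015 and 0.015 m and height (world z) of can below 0.01 m), for 0.05 s.
At the end, for the whole second after the job is handed in: The can lies still and flat on the shelf, wholly on the green floor of the bay behind the jars (its near edge no more than 3 mm short of the green), inside the fence (x of can in the frame of bay between 0.061 and 0.137 m and y of can in the frame of bay between -0.034 and 0.034 m and height (world z) of can below 0.005 m and angle between can's own z axis and vertical below 0.1 rad and linear speed of can below 0.01 m/s); the robot touches nothing.
It fails at once if the can is lifted more than 12 mm off the shelf (height (world z) of can above 0.012 m).
It fails at once if the can is tipped by more than about 23 degrees (angle between can's own z axis and vertical above 0.4 rad).
It fails at once if a blue-lidded glass jar is rammed with more than 20 N (contact force between any of jar_left, jar_right and anything else above 20 N).
It fails at once if the scraper, amber jar, hammer or caddy is moved more than 20 mm (distance of any of scraper, storage_jar, hammer, caddy from where it was at the start of the episode above 0.02 m).
It also fails if it takes over 53 s, if anything falls off the work surface, if the arm or the gripper's body presses on something with over 40 N, if the wrist force passes 120 N, or if a joint passes its speed limit or range.

## Working session

There is one attempt and no reset: what is moved stays moved. The work goes in short steps, Python scripts to look and compute and a shell command to move; the robot and the scene stay as the last step left them, time stands still between calls to the robot, and variables do not carry over. Pictures are saved under pics/ and viewed, at most 10 in all, crops included, and the job is handed in when it is done.

```bash
mkdir -p pics; ls; python3 - <<'E'
from cell import sensors,get_image,camera_params
import cv2,numpy as np
s=sensors.read_state();print(s['clock'],s['eef_pos'],s['tool_rot'],s['width'])
a=get_image('scene');b=get_image('side')
cv2.imwrite('pics/scene0.png',a);cv2.imwrite('pics/side0.png',b)
for n in('scene','side','wrist'):
    p=camera_params(n);R=cv2.Rodrigues(np.array(p['rvec'],float))[0];print(n,(-R.T@np.ravel(p['tvec'])).round(),R[2].round(2))
E
```

```text
pics
0.0 [6.49369195e+02 9.68511443e-03 2.30387495e+02] [-3.13968486e+00  2.62590848e-05  1.57075324e+00] 85.23869713032266
scene [1412.  618.  807.] [-0.71 -0.35 -0.61]
side [ 253. -897.  855.] [ 0.21  0.77 -0.6 ]
wrist [650.  74. 373.] [-0.   -0.29 -0.96]
```

View pics/scene0.png

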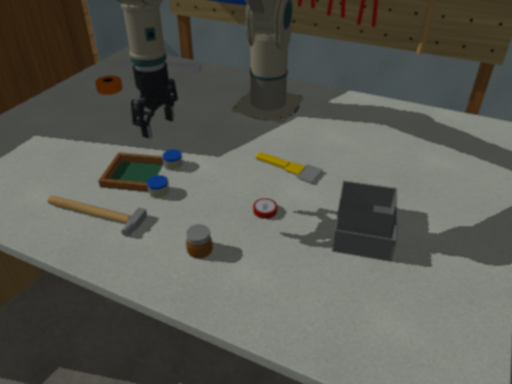

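View pics/side0.png

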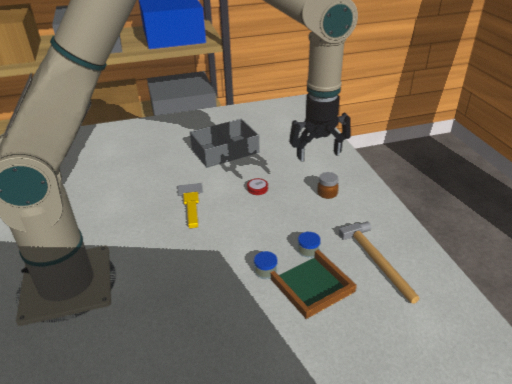

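Scene view: can at about (265,207), blue lids at (172,157) and (158,184), and the bay's green at (137,172). Side view: can at (258,186), lids at (266,263) and (310,242), and green at (313,281). Next I'll locate these by colour mask and ray casting.

```bash
cat > h.py <<'E'
import cv2,numpy as np
from cell import sensors,get_image,camera_params
def ray(p,uv,z):
    "world point at height z seen at pixel uv"
    R=cv2.Rodrigues(np.array(p['rvec'],float))[0];t=np.ravel(p['tvec'])
    n=cv2.undistortPoints(np.array(uv,float).reshape(-1,1,2),np.array(p['mtx'],float),np.array(p['D'],float)).reshape(-1,2)
    d=np.c_[n,np.ones(len(n))]@R; c=-R.T@t
    return (c+d*((z-c[2])/d[:,2])[:,None])[:,:2]
def mask(img,col):
    h=cv2.cvtColor(img,cv2.COLOR_BGR2HSV).astype(int);H,S,V=h[...,0],h[...,1],h[...,2]
    m={'blue':(abs(H-115)<14)&(S>150)&(V>70),'red':((H<6)|(H>172))&(S>140)&(V>60),'green':(abs(H-70)<25)&(S>90)}[col]
    return m.astype(np.uint8)
def blobs(img,col,roi,amin=30):
    x0,y0,x1,y1=roi;m=np.zeros(img.shape[:2],np.uint8);m[y0:y1,x0:x1]=mask(img,col)[y0:y1,x0:x1]
    cs=cv2.findContours(m,cv2.RETR_EXTERNAL,cv2.CHAIN_APPROX_NONE)[0]
    return [c.reshape(-1,2) for c in cs if cv2.contourArea(c)>amin]
E
python3 - <<'E'
from h import *
np.set_printoptions(precision=1,suppress=True)
roi={'scene':((90,130,300,225)),'side':((220,160,370,320))}
for n in roi:
    im=cv2.imread(f'pics/{n}0.png');p=camera_params(n)
    for col,z in(('blue',40),('red',10),('green',0)):
        for c in blobs(im,col,roi[n]):
            w=ray(p,c,z);
            if col=='green': print(n,col,cv2.minAreaRect(w.astype(np.float32)))
            else:
                (x,y),r=cv2.minEnclosingCircle(w.astype(np.float32)); print(n,col,np.array([x,y,r]),w.min(0),w.max(0))
E
```

```text
scene blue [615.6 -61.3  32. ] [588.1 -89.5] [646.6 -30.6]
scene blue [488.8 -97.2  31. ] [ 457.9 -123.8] [517.6 -67.6]
scene red [563.4 246.4  32.5] [537.1 214. ] [594.6 271.9]
scene green ((558.233642578125, -181.09896850585938), (85.92560577392578, 126.79313659667969), 16.359025955200195)
side blue [ 479.5 -105.6   31.6] [ 452.5 -137.1] [507.1 -74.3]
side blue [608.  -68.2  31.7] [581.2 -99.9] [636.4 -36.6]
side red [549.5 236.2  37.8] [524.2 199. ] [586.1 271.2]
side green ((577.4848022460938, -166.55743408203125), (108.07896423339844, 113.12557220458984), 16.820520401000977)
```

```bash
python3 - <<'E'
from h import *
np.set_printoptions(precision=0,suppress=True)
p=camera_params('scene');q=camera_params('side')
print('caddy scene z0',ray(p,[(335,250),(391,255)],0).tolist(),'rim z70',ray(p,[(343,184),(397,187),(336,229),(393,236)],70).tolist())
print('caddy side z70',ray(q,[(191,136),(205,150),(259,137),(240,123)],70).tolist())
print('scraper',ray(p,[(257,155),(303,177),(321,173),(310,181)],10).tolist(),ray(q,[(180,185),(202,184),(193,226)],10).tolist())
im=get_image('wrist');cv2.imwrite('pics/w0.png',im)
E
```

```text
caddy scene z0 [[616.1216141943578, 455.43318763242075], [574.3048231599311, 581.3685853351377]] rim z70 [[445.05882988318365, 415.39793157815734], [397.1109693759838, 545.9283367326581], [618.9209297913318, 450.97333059690277], [585.24863278185, 575.6923927172014]]
caddy side z70 [[399.9098527429814, 509.4796990230991], [428.39544600842214, 404.44947377115386], [618.539001055558, 432.1528300000639], [581.7106971645474, 548.6690628124368]]
scraper [[337.80841895832646, 115.42608080384741], [383.8776767713332, 284.58025985748617], [342.7372411745996, 325.270858568909], [393.30188217418527, 309.4951707369758]] [[327.6157898892592, 319.56655422690733], [394.56121005377986, 304.1421258152318], [333.7890488433653, 111.29714795631378]]
```

View pics/w0.png

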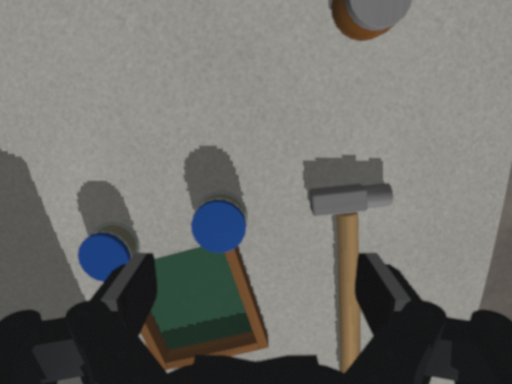

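Wrist view: both lids show clearly, at (104,257) and (219,226), with the green at (200,300); image down is -y. The caddy's front is at y>=405 and the scraper at x<395, so there's room behind the can. Now I'll refine the jar positions and move behind the can.

```bash
python3 - <<'E'
from h import *
np.set_printoptions(precision=1,suppress=True)
im=cv2.imread('pics/w0.png');p=camera_params('wrist')
for c in blobs(im,'blue',(60,180,300,300)):
    w=ray(p,c,40);(x,y),r=cv2.minEnclosingCircle(w.astype(np.float32));print(np.array([x,y,r]),w.min(0),w.max(0))
E
python3 -m inch '[[[3,-1,0,0],[6,-2,0,0],[9,-3,0,0],[12,-4,0,0],[15,-5,0,0],[18,-6,0,0],[21,-7,0,0],[24,-8,0,0]]]' 2
python3 -m inch '[[[3,0,2,0],[6,0,4,0],[7,0,6,0],[8,0,8,0],[8,-0.5,8,0],[8,-0.5,8,0]]]'
python3 - <<'E'
from h import *
np.set_printoptions(precision=1,suppress=True)
s=sensors.read_state();print(s['clock'],s['eef_pos'],s['tool_rot'],s['width'])
p=camera_params('wrist');im=get_image('wrist');cv2.imwrite('pics/w1.png',im)
for c in blobs(im,'red',(0,0,512,384)):
    w=ray(p,c,10);(x,y),r=cv2.minEnclosingCircle(w.astype(np.float32));print(np.array([x,y,r]),w.min(0),w.max(0))
E
```

```text
[ 482.6 -100.1   29. ] [ 453.9 -128. ] [511.4 -71.6]
[609.4 -62.5  29.3] [583.4 -91.5] [637.1 -34.2]
clock: 0.82
eef_pos: [569.2, 241.3, 231.1]
tool_rot: [-3.141, 0.0, 1.571]
force: [0.5, -0.5, -0.6]
width: 19.9
gripper_force: 0.0
clock: 1.32
eef_pos: [562.8, 320.0, 149.9]
tool_rot: [-3.138, 0.002, 1.572]
force: [-1.0, 0.2, 0.7]
width: 20.1
gripper_force: 0.0
1.3167 [562.8 320.  149.9] [-3.1  0.   1.6] 20.06371882118237
[561.1 216.3  22.7] [540.  204.7] [583.4 224.5]
[559.3 256.8  24.8] [536.7 246.4] [581.8 275. ]
```

View pics/w1.png

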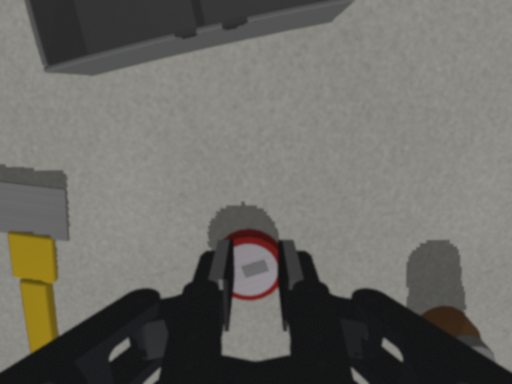

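Wrist view: the can sits between the fingertips at about (255,268), i.e. centre (558,241), which agrees with the other two cameras. The scraper and caddy are clear. The jars give mouth (546,-81) and an into-bay direction of (0.284,-0.958). I'll descend behind the can, yawed 9°.

```bash
python3 -m inch '[[[0,0.4,3,5],[0,0.7,6.5,9],[0,0.7,10,9],[0,0.7,12.5,9],[0,0.7,14,9],[0,0.7,14.5,9],[0,0.7,14.5,9]]]' 3
python3 -m inch '[[[-1,0,0,0],[-2,0,0,0],[-2.8,0,0,0],[-3.4,0,0,0],[-4,0,0,0],[-4.6,0,0,0],[-5.2,0,0,0],[-5.2,0,0,0]]]'
python3 - <<'E'
from h import *
im=get_image('wrist');cv2.imwrite('pics/w2.png',im)
E
```

```text
clock: 1.95
eef_pos: [572.6, 319.4, 6.5]
tool_rot: [3.141, 0.0, 1.413]
force: [0.1, -0.5, 0.2]
width: 30.2
gripper_force: 0.0
clock: 2.62
eef_pos: [563.8, 266.7, 6.4]
tool_rot: [-3.141, 0.001, 1.412]
force: [-0.2, -1.1, -0.5]
width: 29.6
gripper_force: 0.0
```

View pics/w2.png

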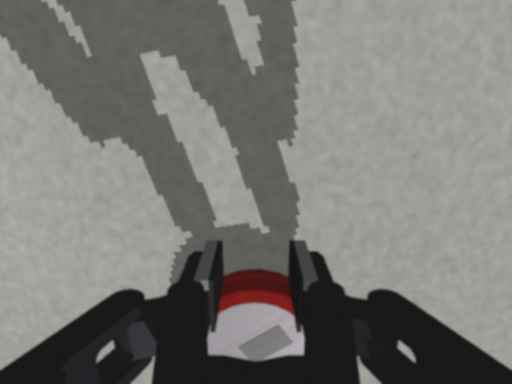

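Wrist view: the can is cradled centrally between the two fingertips, with its rear edge at (257,270). I'll push on toward the waypoint in front of the gap.

```bash
python3 -m inch '[[[-0.5,0,0,0],[-1.3,0,0,0],[-2.2,0,0,0],[-3.1,0,0,0],[-4,0,0,0],[-4.9,0,0,0],[-5.8,0,0,0],[-6.7,0,0,0]]]'
python3 -m inch '[[[-0.9,0,0,0],[-1.8,0,0,0],[-2.7,0,0,0],[-3.6,0,0,0],[-4.5,0,0,0],[-5.4,0,0,0],[-6.3,0,0,0],[-7.2,0,0,0]]]'
python3 -m inch '[[[-0.9,0,0,0],[-1.8,0,0,0],[-2.7,0,0,0],[-3.5,0,0,0],[-4.2,0,0,0],[-4.7,0,0,0],[-5,0,0,0],[-5,0,0,0]]]'
cat > look.py <<'E'
import sys
from h import *
np.set_printoptions(precision=1,suppress=True)
n=sys.argv[1]
M=np.array([546,-81.3]);X=np.array([.284,-.958]);Y=np.array([.958,.284])
s=sensors.read_state();print(s['clock'],s['eef_pos'],'yaw',np.degrees(s['tool_rot'][2]),'tcp bay',(s['eef_pos'][:2]-M)@X,(s['eef_pos'][:2]-M)@Y)
for c in('wrist','side','scene'):
    p=camera_params(c);im=get_image(c);cv2.imwrite(f'pics/{c[0]}{n}.png',im)
    roi=dict(wrist=(0,0,512,384),side=(220,150,380,330),scene=(90,130,300,230))[c]
    for b in blobs(im,'red',roi,15):
        for z in (20,0):
            w=ray(p,b,z);q=(w-M)@np.c_[X,Y];print(c,z,'world',w.min(0),w.max(0),'bay',q.min(0),q.max(0))
E
python3 look.py 3
```

```text
clock: 3.33
eef_pos: [553.2, 201.3, 6.3]
tool_rot: [-3.142, 0.0, 1.413]
force: [0.2, 0.0, 0.8]
width: 29.9
gripper_force: 0.0
clock: 4.0
eef_pos: [542.0, 130.5, 6.3]
tool_rot: [3.142, -0.0, 1.414]
force: [0.3, 0.2, 1.3]
width: 30.0
gripper_force: 0.0
clock: 4.67
eef_pos: [534.2, 81.2, 6.3]
tool_rot: [-3.141, 0.0, 1.413]
force: [0.0, -0.4, 0.3]
width: 29.9
gripper_force: 0.0
4.6667 [534.2  81.2   6.3] yaw 80.94841506854118 tcp bay -158.99930294875494 34.86951975534763
wrist 20 world [514.9  59.5] [547.8  83.3] bay [-163.2   11.8] [-134.4   46. ]
wrist 0 world [510.1  44.7] [548.   72.3] bay [-153.5    3.2] [-120.2   42.7]
side 20 world [493.5  -8.3] [556.5  65.8] bay [-150.4  -21.8] [-75.2  44.1]
side 0 world [499.3  13. ] [563.8  88.9] bay [-170.8  -10. ] [-93.7  57.4]
scene 20 world [554.4  28.8] [576.9  70.3] bay [-139.    41.8] [-102.4   69.2]
scene 0 world [532.6  13.9] [555.7  56.4] bay [-131.7   16.8] [-94.2  44.8]
```

View pics/w3.png

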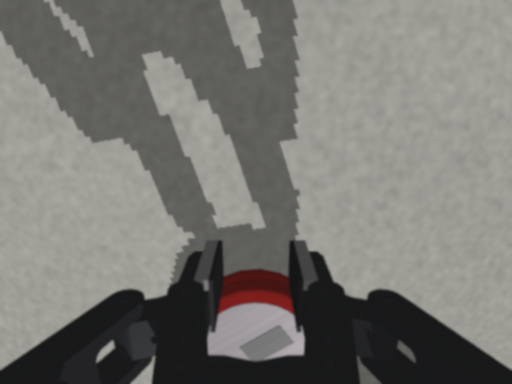

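The can sits exactly as before in the cradle, at about (528,41), and the side view agrees. Next I'll work out the arc that swings the push direction onto the bay axis.

```bash
cat > arc.py <<'E'
import numpy as np
np.set_printoptions(precision=2,suppress=True)
M=np.array([546,-81.3]);X=np.array([.284,-.958]);Y=np.array([.958,.284])
tcp=np.array([534.2,81.2]);psi=np.radians(80.95);L=40.4
tx=np.array([np.cos(psi),np.sin(psi)]);ty=np.array([tx[1],-tx[0]])
C=tcp-L*tx;c0=np.array([(C-M)@X,(C-M)@Y]);print(c0)
# heading schedule then linear; integrate can centre along heading
end=np.radians(106.5);N=16;c=C.copy();call0=None
o=tcp;ox,oy,op=tx,ty,psi
for k in range(1,N+1):
    h=psi+(end-psi)*np.clip((k-3)/11,0,1)
    u=np.array([np.cos(h),np.sin(h)]);c=c-4.6*u;t=c+L*u
    print(k,(t-o)@ox/10,(t-o)@oy/10,-np.degrees(h-op),'can bay',(c-M)@X,(c-M)@Y)
    if k==8:o=t;ox=u;oy=np.array([u[1],-u[0]]);op=h
E
python3 arc.py
```

```text
[-122.61   17.43]
1 -0.46000000000000013 5.329070518200751e-16 -0.0 can bay -118.46310405003805 15.443647857130951
2 -0.9200000000000003 1.0658141036401502e-15 -0.0 can bay -114.31665424181972 13.460337193637667
3 -1.3800000000000003 1.5987211554602255e-15 -0.0 can bay -110.1702044336014 11.477026530144386
4 -1.8429413365947114 -0.14509072526239533 -2.322727272727274 can bay -105.94678147509595 9.663393239324819
5 -2.31138257605608 -0.2713000943962265 -4.645454545454548 can bay -101.65332531518766 8.022417492110517
6 -2.7845539734902 -0.378420719560165 -6.968181818181822 can bay -97.29689098165356 6.556795747728522
7 -3.2616780113848627 -0.4662765796285638 -9.290909090909096 can bay -92.88463698830799 5.268936322866448
8 -3.7419706772300843 -0.5347233094303253 -11.61363636363637 can bay -88.4238135720983 4.160955434314911
9 -0.4629413365947116 -0.14509072526240122 -2.322727272727261 can bay -83.92175077948076 3.2346737215899317
10 -0.9313825760560814 -0.2713000943962363 -4.645454545454535 can bay -79.3858464216529 2.491613255249412
11 -1.4045539734901988 -0.3784207195601649 -6.968181818181809 can bay -74.82355391843473 1.9329950358194168
12 -1.8816780113848623 -0.46627657962856484 -9.290909090909084 can bay -70.24237005077343 1.5597369874403633
13 -2.3619706772300835 -0.5347233094303354 -11.613636363636358 can bay -65.64982264199695 1.3724524495295718
14 -2.8446427518112154 -0.5836484369704139 -13.93636363636363 can bay -61.053458188058585 1.3714491689390353
15 -3.291102109798622 -0.4728601629272056 -13.93636363636363 can bay -56.457093734120235 1.3704458883484971
16 -3.737561467786029 -0.3620718888839974 -13.93636363636363 can bay -51.860729280181864 1.3694426077579571
```

```bash
python3 -m inch '[[[-0.46,0,0,0],[-0.92,0,0,0],[-1.4,0,0,0],[-1.85,-0.14,0,-2.3],[-2.3,-0.27,0,-4.6],[-2.8,-0.38,0,-7],[-3.25,-0.47,0,-9.3],[-3.75,-0.54,0,-11.6]]]'
python3 -m inch '[[[-0.46,-0.14,0,-2.3],[-0.93,-0.27,0,-4.6],[-1.4,-0.38,0,-7],[-1.9,-0.47,0,-9.3],[-2.35,-0.54,0,-11.6],[-2.85,-0.58,0,-14],[-2.85,-0.58,0,-14]]]'
python3 look.py 4
```

```text
clock: 5.48
eef_pos: [522.9, 45.1, 6.3]
tool_rot: [-3.141, 0.0, 1.618]
force: [0.2, 0.1, 0.7]
width: 30.1
gripper_force: 0.0
clock: 6.07
eef_pos: [518.3, 15.1, 6.3]
tool_rot: [-3.141, 0.001, 1.859]
force: [-0.6, 0.3, -0.5]
width: 30.2
gripper_force: 0.0
6.0667 [518.3  15.1   6.3] yaw 106.53822648936371 tcp bay -100.24137564886396 0.8816614589596057
wrist 20 world [506.2  -7.6] [539.6  18.2] bay [-102.   -15.6] [-81.5  17.4]
wrist 0 world [507.5 -22.2] [546.1   7.6] bay [-90.8 -18.2] [-67.  20.]
side 20 world [496. -72.] [561.8   3.3] bay [-89.3 -37.9] [-14.5  31.6]
side 0 world [501.8 -52.2] [569.2  24.8] bay [-108.1  -26.5] [-31.6  44.7]
scene 20 world [540.6 -35. ] [579.1  11.4] bay [-89.2  20.4] [-39.9  52.9]
scene 0 world [518.4 -51.6] [557.9  -4. ] bay [-80.7  -5.2] [-30.2  28.1]
```

```bash
python3 - <<'E'
import cv2,numpy as np
w=cv2.imread('pics/w4.png');s=cv2.resize(cv2.imread('pics/s4.png')[130:230,80:230],None,fx=2.6,fy=2.6)
o=np.zeros((384+0,512+s.shape[1],3),np.uint8)[:, :800];o[:384,:512]=w;o[:s.shape[0],512:]=s[:,:288];cv2.imwrite('pics/c4.png',o)
E
```

```text
(no output)
```

View pics/c4.png

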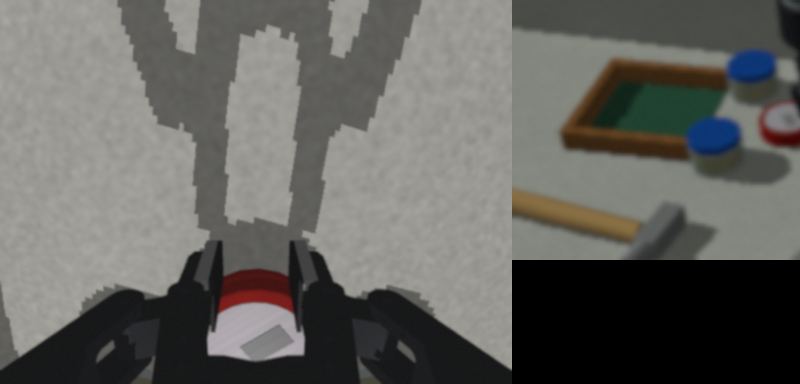

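Left (wrist): the can is still seated centrally, with the jar glass just showing at both lower corners, symmetrically. Right (scene): the can lies right at the mouth, on axis. I'll back off, narrow the fingers to 2 cm, and go on straight along the bay axis.

```bash
python3 -m inch '[[[0.6,-0.1,0,0],[0.6,-0.1,0,0],[0.6,-0.1,0,0],[0.6,-0.1,0,0],[0.2,-0.1,0,0],[-0.2,-0.1,0,0],[-0.6,-0.1,0,0],[-0.6,-0.1,0,0]]]' 2
python3 -m inch '[[[-0.4,0,0,0],[-0.9,0,0,0],[-1.4,0,0,0],[-1.9,0,0,0],[-2.4,0,0,0],[-2.9,0,0,0],[-3.2,0,0,0],[-3.2,0,0,0]]]'
python3 - <<'E'
from h import *
w=get_image('wrist');s=get_image('scene');t=get_image('side')
s=cv2.resize(s[130:225,90:210],None,fx=2.4,fy=2.4);t=cv2.resize(t[200:280,240:360],None,fx=2.4,fy=2.4)
o=np.zeros((430,800,3),np.uint8);o[:384,:512]=w;o[:228,512:]=s;o[230:422,512:]=t;cv2.imwrite('pics/c5.png',o)
E
```

```text
clock: 6.88
eef_pos: [519.8, 9.4, 6.3]
tool_rot: [3.141, 0.001, 1.858]
force: [-0.1, -0.1, 0.1]
width: 20.1
gripper_force: 0.0
clock: 7.55
eef_pos: [528.8, -20.8, 6.3]
tool_rot: [3.142, 0.001, 1.859]
force: [-0.2, 0.3, -1.3]
width: 19.8
gripper_force: 0.0
```

View pics/c5.png

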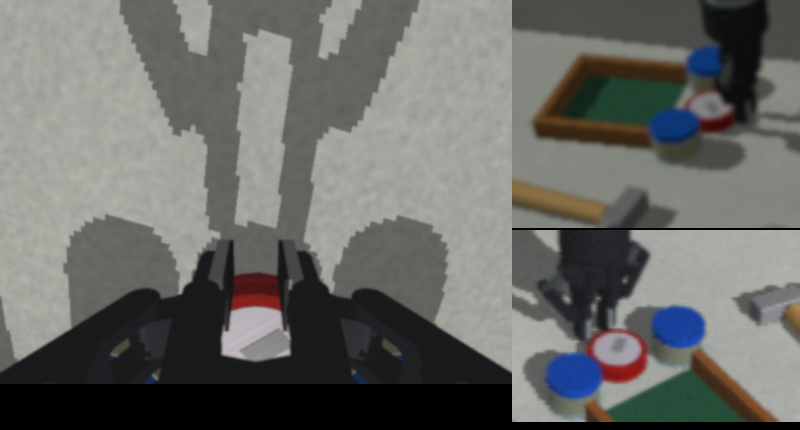

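Wrist: the can is centred at (256,320), with jar shadows symmetric on both sides. Scene and side: the can is entering the gap evenly between the lids. I'll push on slowly and watch the force.

```bash
python3 -m inch '[[[-0.4,0,0,0],[-0.8,-0.05,0,0],[-1.2,-0.05,0,0],[-1.6,-0.05,0,0],[-2,-0.05,0,0],[-2.4,-0.05,0,0],[-2.7,-0.05,0,0]]]'
```

```text
clock: 8.28
eef_pos: [535.9, -46.4, 6.3]
tool_rot: [3.142, 0.0, 1.86]
force: [0.8, -0.3, -0.4]
width: 19.7
gripper_force: 0.1
```

```bash
python3 -m inch '[[[-0.3,0,0,0],[-0.6,0,0,0],[-0.9,0,0,0],[-1.2,0,0,0]]]'; python3 - <<'E'
from h import *
w=get_image('wrist');s=get_image('scene');t=get_image('side')
s=cv2.resize(s[130:225,90:210],None,fx=2.4,fy=2.4);t=cv2.resize(t[200:280,240:360],None,fx=2.4,fy=2.4)
o=np.zeros((430,800,3),np.uint8);o[:384,:512]=w;o[:228,512:]=s;o[230:422,512:]=t;cv2.imwrite('pics/c6.png',o)
E
```

```text
clock: 8.62
eef_pos: [539.3, -57.4, 6.3]
tool_rot: [3.142, -0.0, 1.861]
force: [-0.5, 0.5, 0.4]
width: 20.6
gripper_force: 0.1
```

View pics/c6.png

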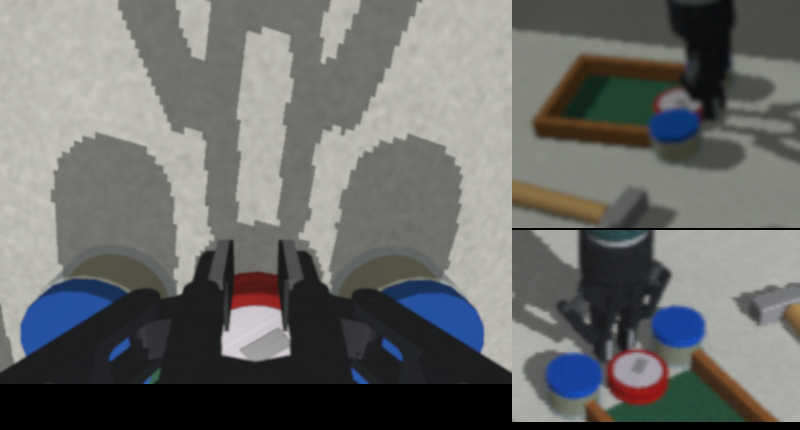

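Wrist: the can is moving through, with the jar edges at 20 and 484 (mid 252) against tool centre about 257, so the tool is some 1.5–2 mm to the right. I'll trim tool y by -1.5 mm and continue in small steps.

```bash
python3 -m inch '[[[-0.25,-0.05,0,0],[-0.5,-0.1,0,0],[-0.75,-0.15,0,0],[-1,-0.15,0,0]]]'
```

```text
clock: 9.1
eef_pos: [540.5, -67.4, 6.3]
tool_rot: [-3.141, 0.0, 1.86]
force: [1.1, 0.3, 0.5]
width: 19.7
gripper_force: 0.0
```

```bash
python3 -m inch '[[[-0.3,0,0,0],[-0.6,0,0,0],[-0.9,0,0,0],[-1.2,0,0,0]]]'
```

```text
clock: 9.43
eef_pos: [544.1, -79.0, 6.3]
tool_rot: [-3.142, -0.0, 1.86]
force: [0.4, 0.1, -1.0]
width: 20.0
gripper_force: 0.0
```

```bash
python3 -m inch '[[[-0.3,0,0,0],[-0.6,0,0,0],[-0.9,0,0,0],[-1.2,0,0,0]]]'
```

```text
clock: 9.77
eef_pos: [547.5, -90.5, 6.3]
tool_rot: [3.142, -0.0, 1.86]
force: [-0.5, 0.4, -0.2]
width: 19.7
gripper_force: 0.0
```

```bash
python3 -m inch '[[[-0.4,0,0,0],[-0.8,0,0,0],[-1.2,0,0,0],[-1.5,0,0,0],[-1.7,0,0,0],[-1.7,0,0,0]]]'
```

```text
clock: 10.27
eef_pos: [552.4, -107.2, 6.3]
tool_rot: [3.141, 0.0, 1.86]
force: [-0.1, -0.0, 0.1]
width: 19.7
gripper_force: 0.0
```

No contact forces, and the can is at bay x of about 69. One last push of 22 mm, then back straight out and up.

```bash
python3 -m inch '[[[-0.4,0,0,0],[-0.8,0,0,0],[-1.2,0,0,0],[-1.6,0,0,0],[-1.9,0,0,0],[-2.1,0,0,0],[-2.2,0,0,0],[-2.2,0,0,0]]]'
python3 -m inch '[[[0.3,0,0,0],[0.8,0,0,0],[0.8,0,-2,0],[0.8,0,-5,0],[0.8,0,-9,0],[0.8,0,-12,0],[0.8,0,-15,0]]]'
python3 -m inch '[[[3,0,0,0],[6,0,0,0],[9,0,0,0],[11,0,0,0],[11,0,0,0]]]'
python3 - <<'E'
from h import *
np.set_printoptions(precision=1,suppress=True)
M=np.array([546,-81.3]);A=np.array([[.284,.958],[-.958,.284]])
p=camera_params('wrist');w=get_image('wrist')
for b in blobs(w,'red',(0,0,512,384),15):
    q=(ray(p,b,10)-M)@A;print('can z10',q.min(0),q.max(0))
for b in blobs(w,'green',(0,0,512,384),200):
    q=(ray(p,b,0)-M)@A;print('green',q.min(0),q.max(0))
s=get_image('scene');t=get_image('side')
s=cv2.resize(s[130:225,90:210],None,fx=2.4,fy=2.4);t=cv2.resize(t[220:320,240:360],None,fx=2.4,fy=2)
o=np.zeros((430,800,3),np.uint8);o[:384,:512]=w;o[:228,512:]=s;o[230:430,512:]=t;cv2.imwrite('pics/c7.png',o)
E
```

```text
clock: 10.93
eef_pos: [558.6, -127.9, 6.3]
tool_rot: [3.142, 0.0, 1.86]
force: [0.8, 0.3, -0.2]
width: 19.7
gripper_force: 0.0
clock: 11.52
eef_pos: [556.1, -118.8, 158.1]
tool_rot: [3.141, -0.0, 1.862]
force: [0.6, -0.6, 0.0]
width: 20.1
gripper_force: 0.0
clock: 11.93
eef_pos: [523.0, -8.0, 156.6]
tool_rot: [-3.141, -0.003, 1.869]
force: [-0.5, 0.7, -0.7]
width: 20.2
gripper_force: 0.0
can z10 [ 53.  -35.1] [113.9  31. ]
green [ 34.1 -23.8] [65.9 24.2]
```

View pics/c7.png

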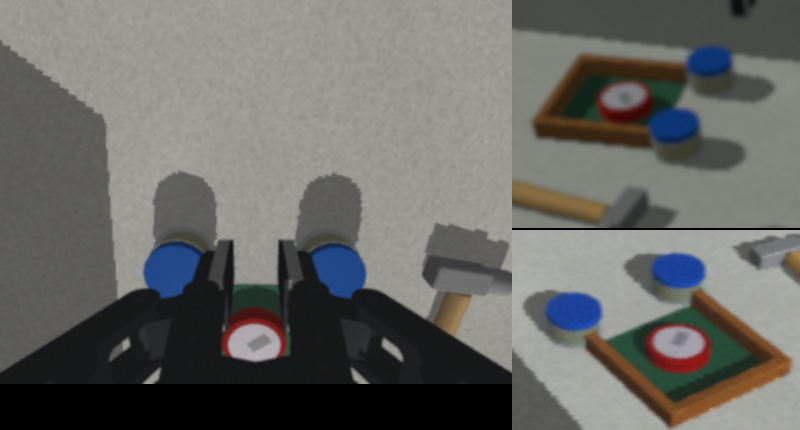

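All three views show the can flat and wholly on the green: its near edge is at bay x of about 57 (the green starts at 31), y is about -2, and the robot is clear. Handing in.

```bash
python3 -c "
from cell import order
print(order.finish_job())"
```

```text
the job is handed in; nothing more can be done
None
```

The can was pushed flat through the jar gap and lies wholly on the green floor of the bay, with the robot clear, no contact force seen during the push, and the job handed in at about 12 s; the judge's verdict was not shown.

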